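# Pair the loose jars with their twins for banding

### The job

A green and an orange jar stand loose in the middle of the packing table, and the twin of each stands in a metal nest at the left or right. Slide each loose jar to its twin of the same colour, so that it stands upright on the empty circle in front of that nest, touching the twin. Keep every jar upright and the twins in their nests, and leave the blue jar, spare cap, label roll and stapler where they are.

Things in the scene. Friction and masses are not known exactly. Their poses are not given: they have to be found in the camera images.
- green_jar: the loose green jar: straight-sided jar, 90 mm diameter (too wide to grip), 76 mm tall, 0.2 to 0.42 kg, clear body full of cream paper cones, brown cap, green label band and green disc on the cap; origin at the centre of its underside, z up. It slides on the table under a push of 1 to 6 N
- orange_jar: the loose orange jar: straight-sided jar, 90 mm diameter (too wide to grip), 76 mm tall, 0.2 to 0.42 kg, clear body full of cream paper cones, brown cap, orange label band and orange disc on the cap; origin at the centre of its underside, z up. It slides on the table under a push of 1 to 6 N
- green_twin: green jar of the same make standing in one of the two nests (which one varies); same size, origin at the centre of its underside
- orange_twin: orange jar of the same make standing in the other nest; same size, origin at the centre of its underside
- left_nest: low aluminium nest, fixed on the left (+y side). Back and two side walls 45 mm high, 10 mm thick, 95 mm apart inside; side walls reach half-way along the seated jar, which has 2.5 mm play. Origin: centre of the seat on the table top; x points out of the mouth, z up. Flat printed grey mat: one yellow-ringed white circle under the seated jar, one empty, 90 mm along x
- right_nest: low aluminium nest, fixed on the right (-y side). Back and two side walls 45 mm high, 10 mm thick, 95 mm apart inside; side walls reach half-way along the seated jar, which has 2.5 mm play. Origin: centre of the seat on the table top; x points out of the mouth, z up. Flat printed grey mat: one yellow-ringed white circle under the seated jar, one empty, 90 mm along x
- left_nest_seat (a point): seat of the left nest: centre of the circle under the twin, on the table top
- right_nest_seat (a point): seat of the right nest: centre of the circle under the twin, on the table top
- left_nest_front (a point): centre of the empty circle in front of the left nest's mouth, on the table top, 90 mm (one jar diameter) from the seat
- right_nest_front (a point): centre of the empty circle in front of the right nest's mouth, on the table top, 90 mm (one jar diameter) from the seat
- blue_jar: odd jar with a blue label and blue disc, same size, towards the far side of the table; it has no twin and stays put; origin at the centre of its underside
- spare_cap: brown jar cap lying flat, 92 mm diameter, 20 mm high, near the robot on its right; stays put; origin at the centre of its underside
- label_roll: white roll of labels lying flat, 100 mm diameter, 50 mm high, far left; stays put; origin at the centre of its underside
- stapler: red and black stapler, 130 mm long along its x axis, 36 mm wide, about 55 mm high, far right; stays put; origin at the centre of its underside

How it is judged (in metres and radians):
At the end, for the whole second after the job is handed in: Each loose jar upright (0.08 rad), still, within 16 mm of the circle before its same-colour twin's nest and 96 mm of the twin (90 touches); twins upright, still, within 10 mm of their nests' seats; blue jar, cap, roll and stapler moved under 25 mm (horizontal distance between green_jar and green_twin below 0.096 m and ((horizontal distance between green_twin and left_nest_seat below 0.01 m and horizontal distance between green_jar and left_nest_front below 0.016 m) or (horizontal distance between green_twin and right_nest_seat below 0.01 m and horizontal distance between green_jar and right_nest_front below 0.016 m)) and angle between each of green_jar, green_twin, orange_jar, orange_twin's own z axis and vertical below 0.08 rad and linear speed of each of green_jar, green_twin, orange_jar, orange_twin below 0.02 m/s and horizontal distance between orange_jar and orange_twin below 0.096 m and ((horizontal distance between orange_twin and left_nest_seat below 0.01 m and horizontal distance between orange_jar and left_nest_front below 0.016 m) or (horizontal distance between orange_twin and right_nest_seat below 0.01 m and horizontal distance between orange_jar and right_nest_front below 0.016 m)) and distance of each of blue_jar, spare_cap, label_roll, stapler from where it was at the start of the episode below 0.025 m).
It fails at once if a jar is tipped over (angle between any of green_jar, orange_jar, green_twin, orange_twin, blue_jar's own z axis and vertical above 0.5 rad).
It fails at once if a twin is taken out of its nest (distance of any of green_twin, orange_twin from where it was at the start of the episode above 0.03 m).
It fails at once if the blue jar, spare cap, label roll or stapler is moved by more than 25 mm (distance of any of blue_jar, spare_cap, label_roll, stapler from where it was at the start of the episode above 0.025 m).
It also fails if it takes over 56 s, if anything falls off the work surface, if the arm or the gripper's body presses on something with over 40 N, if the wrist force passes 120 N, or if a joint passes its speed limit or range.

### The arm

A 6-joint arm with a two-finger parallel gripper is mounted at the origin on the work surface. World frame = base frame: x ahead of the robot, y to its left, z up, the work surface at z = 0. Lengths are in mm, angles in rad, forces in N, time in s.
With the tool pointing down it reaches from about 275 to 825 mm from the base axis. Payload 4.9 kg.
Tool frame: the origin (TCP) lies at the very end of the fingers, on their centre line; the grasp point (between the pads) lies 19 mm behind it; z points along the fingers, y is the line along which they close (so a half turn about z gives the same grasp; the last joint's range is limited). The gripper opens to 85 mm and grips with 20 to 120 N. Pads are 22 mm wide; open, the fingers measure 114 mm over their backs; the gripper's body (76 mm by 85 mm) begins 54 mm behind the grasp point. The pads swing forward as they close: fully open they stand 13 mm farther back than shut.
Start: joints at [-1.322, 0.326, -0.193, 1.052, 0, 1.437], TCP at [205.449, -510.205, 231.281] pointing down, gripper open.
Joint ranges: [-2.65, 2.65], [-0.97, 1.79], [-1.3, 1.35], [-1.93, 2.1], [-1.47, 1.37], [-3.14, 3.14]. Speed limits (rad/s): [2.57, 2.57, 3.14, 3.14, 3.14, 3.14].

### API

Orientations are given as [roll, pitch, yaw] about the fixed x, y, z axes, in that order (R = Rz(yaw) Ry(pitch) Rx(roll)).
In Python, from workcell import sensors, viewer, hand_in gives the robot as it stands.
- The arm moves only by the tool carry_out, never from a script. Its argument "deltas" is a list of rows, each a list of 4 numbers: the shift along the tool's x, y, z in units of 0.025 m (1.0 is 0.025 m), then the turn about the tool's z in units of 180 degrees (1.0 is 180 degrees). A call has 1 to 12 rows; each row shifts and turns the commanded pose from where the row before left it, along the tool's axes as they then stand; what a row does not reach is not made up. A row lasts 1/12 s, in which the tool goes at most 41.7 mm and 7.16 degrees, less where a joint would pass 70% of its speed; a pose out of reach is approached as far as the arm can. A call with a number of a shift or a turn outside -1 to 1 is refused whole. A call with a gripper value outside its range is refused whole. "gripper" is the opening, from 0 (shut) to 1 (fully open), set as the call begins (left out, the last holds). The fingers move at their own pace and stop on an object; "newtons" is the grip in N (left out, the last holds). Time passes only in rows, so rows that do not move let the fingers close. It gives the time, the measured TCP pose, the force, the opening and the grip force at its end, in the units of the state.
- sensors.read_state(): the state, without advancing time (a new reading comes with each control period).
- viewer.capture(name): name is "side" or "top" or "wrist"; returns (picture, depth): 384x512x3 uint8, red, green, blue; 384x512 float32, mm along the optical axis (not along the pixel's ray), 0 where there is no reading.
- viewer.calibration(name): a dict with "vertical_fov" (degrees; the focal length in pixels is half the picture's height over the tangent of half this angle, whatever the lens; pixels are square), "cx", "cy" (the principal point, pixels), "extrinsics" (4x4, takes a point from camera to world coordinates). Camera axes: x right, y down, z forward; pixel columns grow to the right and rows downward; lengths in mm; the calibration is good to about 2 mm. A picture is of the moment at which its call begins: read the wrist's pose just before it. calibration takes no time and is no camera call; for the wrist camera it gives the pose at the moment of the call.
- hand_in(): hands the job in; it is judged then, once.
The state is a dict: "time": time; "qpos": joint angles; "qd": joint speeds; "joint_torque": joint torques, N m; "position": TCP position; "tool_rot": TCP orientation; "wrist_force": force on the tool from outside, world axes, zero at the start; "wrist_torque": the same for the moment, N m; "gripper_width": opening from 0.0 (shut) to 1.0 (fully open); "gripper_force": force on a finger pad.
Only numpy, scipy, OpenCV 4.12 (cv2) and the standard library are available. Lean on these libraries where they do the work, as an engineer would, in place of code of your own. Each camera call takes 0.05 s, during which the arm holds its last target. There are 200 camera calls.

## Working session

There is one attempt and no reset: what is moved stays moved. The work goes in short steps, Python scripts to look and compute and a tool call to move; the robot and the scene stay as the last step left them, time stands still between calls to the robot, and variables do not carry over. Pictures are saved under pics/ and viewed, at most 10 in all, crops included, and the job is handed in when it is done.

Besides the shell and the picture viewer there is one more tool, called after "Call:" as a command line: name --pt "numbers of a row" for each row, then --argument value for the rest. carry_out: Moves the arm, as the interface text tells. Shifts and turns lie within -1 to 1; 1 stands for 0.025 m of shift or 180 degrees of turn. Its arguments: {"type":"object","properties":{"deltas":{"type":"array","items":{"type":"array","items":{"type":"number","minimum":-1,"maximum":1}}},"gripper":{"type":"number"},"newtons":{"type":"number"}},"required":["deltas"]}

```bash
mkdir -p pics; cat > h.py <<'E'
import numpy as np, cv2
from workcell import sensors, viewer
def cal(n):
    c=viewer.calibration(n); f=192/np.tan(np.radians(c['vertical_fov'])/2)
    return f,c['cx'],c['cy'],np.array(c['extrinsics'])
def pt(n,u,v,d,C=None):
    f,cx,cy,E=C or cal(n); return (E@[(u-cx)/f*d,(v-cy)/f*d,d,1])[:3]
def onz(n,u,v,z,C=None):
    f,cx,cy,E=C or cal(n); r=E[:3,:3]@[(u-cx)/f,(v-cy)/f,1]; return E[:3,3]+r*(z-E[2,3])/r[2]
E
python3 - <<'E'
from h import *
for n in('top','side'):
    p,d=viewer.capture(n); cv2.imwrite(f'pics/{n}0.png',p[:,:,::-1]); np.save(n+'d.npy',d); print(n,viewer.calibration(n))
p=cv2.imread('pics/top0.png');cv2.imwrite('pics/top0b.png',cv2.resize(p,(800,600),interpolation=2))
print(sensors.read_state())
E
```

```text
top {'vertical_fov': 52.80086495087204, 'cx': 261.9426053043441, 'cy': 191.7832198360962, 'extrinsics': array([[-1.07072313e-02, -9.90645355e-01,  1.36040935e-01,
         4.39029993e+02],
       [-9.99825220e-01,  8.52123343e-03, -1.66408706e-02,
         1.67413089e+01],
       [ 1.53259646e-02, -1.36195335e-01, -9.90563448e-01,
         9.91089938e+02],
       [ 0.00000000e+00,  0.00000000e+00,  0.00000000e+00,
         1.00000000e+00]])}
side {'vertical_fov': 52.72657324902582, 'cx': 259.9969894000033, 'cy': 192.16495943175704, 'extrinsics': array([[ 9.68693772e-01, -1.71052673e-01,  1.79925979e-01,
         3.93697100e+02],
       [-2.48199863e-01, -6.83057425e-01,  6.86898378e-01,
        -7.37896651e+02],
       [ 5.40397226e-03, -7.10051785e-01, -7.04128724e-01,
         8.18652287e+02],
       [ 0.00000000e+00,  0.00000000e+00,  0.00000000e+00,
         1.00000000e+00]])}
{'time': 0.1, 'qpos': array([-1.32222459e+00,  3.26885954e-01, -1.93495920e-01,  1.05204112e+00,
        7.03580479e-06,  1.43662150e+00]), 'qd': array([ 0.00021448,  0.00016582,  0.0035585 ,  0.00135236, -0.00183822,
        0.00057856]), 'joint_torque': array([-1.37160555e-04, -4.44238937e+01,  2.63038659e+01,  7.87300902e-03,
       -2.09010614e-04, -4.55762020e-06]), 'position': array([ 205.29836081, -509.65944119,  230.56678166]), 'tool_rot': array([-3.13998155e+00, -2.24576315e-04,  3.82746375e-01]), 'wrist_force': array([-0.09305466,  0.78195541, -0.50775494]), 'wrist_torque': array([-0.01138828,  0.01670958,  0.00594338]), 'gripper_force': 0.0, 'gripper_width': 0.9941019741334702}
```

View pics/top0b.png

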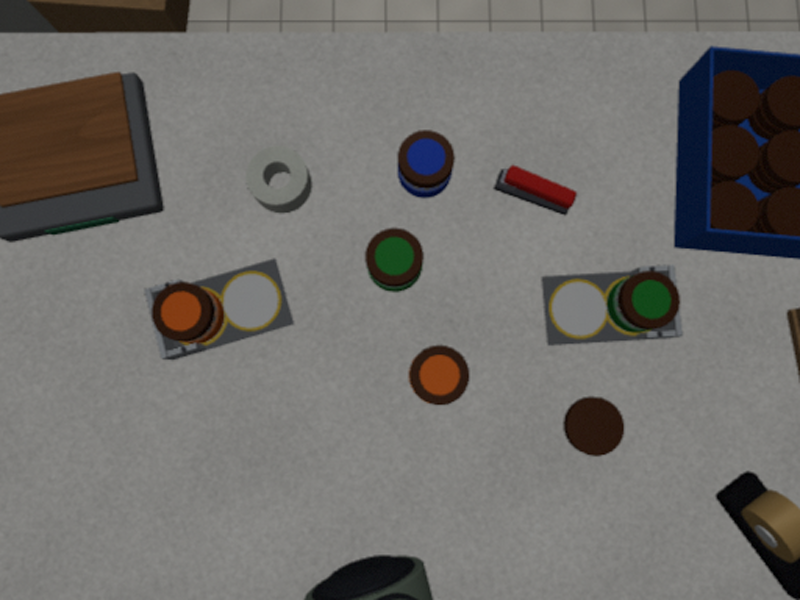

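View pics/side0.png

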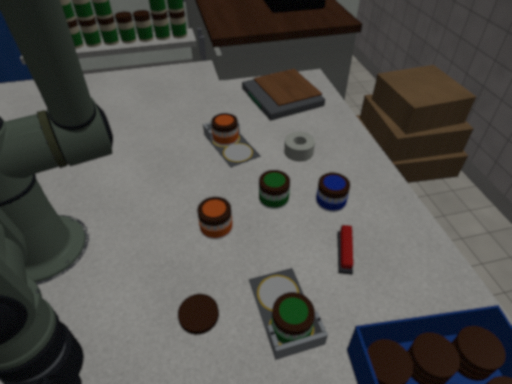

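The top view (800×600) shows the green jar at (394,256), orange jar at (440,376), green twin at (651,299) in the right nest and orange twin at (181,311) in the left. The empty circles are at (578,309) right and (251,300) left, the blue jar at (426,157) and the cap at (594,426). Next I'll triangulate the discs and circles from both views.

```bash
cat >> h.py <<'E'
def blobs(p):
    hsv=cv2.cvtColor(p,cv2.COLOR_RGB2HSV); out={}
    for k,lo,hi in(('green',(50,120,60),(75,255,255)),('orange',(6,190,140),(17,255,255)),('blue',(110,150,90),(125,255,255))):
        m=cv2.inRange(hsv,lo,hi); n,l,s,c=cv2.connectedComponentsWithStats(m)
        out[k]=[(s[i,4],c[i].round(1)) for i in range(1,n) if s[i,4]>60]
    return out
E
python3 - <<'E'
from h import *
for n in('top','side'):
    p=cv2.imread(f'pics/{n}0.png')[:,:,::-1]; d=np.load(n+'d.npy'); print(n)
    for k,v in blobs(p).items():
        for a,c in v: print(k,a,c,onz(n,*c,76).round(),pt(n,*c,d[int(c[1]+.5),int(c[0]+.5)]).round())
# circles: white
p=cv2.imread('pics/top0.png'); s=.64
for nm,x,y in(('L',251,300),('R',578,309)):
    print(nm,onz('top',x*s,y*s,0).round())
    # fit yellow ring / white disc
    x0,y0=int(x*s),int(y*s); g=p[y0-26:y0+27,x0-26:x0+27]; h=cv2.cvtColor(g,cv2.COLOR_BGR2HSV)
    m=cv2.inRange(h,(18,70,60),(35,255,255)); n=cv2.findNonZero(m)
    n=n[np.hypot(*(n[:,0]-26).T)<24]; e=cv2.fitEllipse(n); print(len(n),e, onz('top',e[0][0]+x0-26,e[0][1]+y0-26,0).round(1))
for nm,x,y in(('L',238,152.5),('R',277.5,291)): print(nm,'side',onz('side',x,y,0).round())
cs=[cv2.resize(p[y-60:y+60,x-75:x+75],(400,300),interpolation=2) for x,y in((140,198),(390,198))]
cv2.imwrite('pics/n.png',np.hstack(cs))
E
```

```text
top
green 466 [251.9 163.4] [634.  25.  76.] [634.  25.  77.]
green 452 [416.4 191.2] [ 563. -370.   76.] [ 563. -370.   77.]
blue 420 [272.2  99.8] [794. -26.  76.] [795. -27.  74.]
side
green 201 [274.1 179.3] [635.  27.  76.] [635.  26.  76.]
green 533 [293.2 310.3] [ 564. -369.   76.] [ 563. -370.   79.]
blue 194 [334.  182.1] [794. -25.  76.] [794. -26.  77.]
blue 82 [461.4 380.3] [ 820. -577.   76.] [ 861. -562.    4.]
L [577. 261.   0.]
286 ((25.434913635253906, 26.29395866394043), (36.5350227355957, 39.43002700805664), 73.473876953125) [576.1 264.2   0. ]
R [ 557. -280.    0.]
286 ((27.637971878051758, 26.106487274169922), (36.47013473510742, 38.70286560058594), 100.19023132324219) [ 558.8 -281.7    0. ]
L side [578. 261.   0.]
R side [ 560. -274.    0.]
```

View pics/n.png

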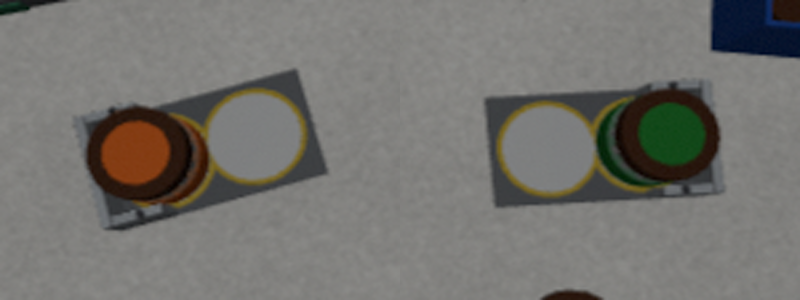

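Enlarged crop: the left empty circle is centred at crop (255,136) and the right at (146,148), which gives about (577,261) and (558,-280). Next is the orange discs, then the push directions.

```bash
sed -i "s/(6,190,140),(17,255,255)/(5,190,150),(14,255,255)/" h.py
python3 - <<'E'
from h import *
for n,pts in(('top',[(181,311),(440,376)]),('side',[(225,121),(213,209)])):
    p=cv2.imread(f'pics/{n}0.png')[:,:,::-1]; d=np.load(n+'d.npy')
    s=.64 if n=='top' else 1
    for x,y in pts:
        x0,y0=int(x*s),int(y*s); hsv=cv2.cvtColor(p,cv2.COLOR_RGB2HSV); c0=hsv[y0,x0]; print(c0)
        m=cv2.inRange(hsv,np.clip(c0.astype(int)-[4,40,45],0,255),np.clip(c0.astype(int)+[4,40,45],0,255))
        k,l,st,c=cv2.connectedComponentsWithStats(m); i=l[y0,x0]; u=c[i]
        print(n,st[i,4],u,onz(n,*u,76).round(1),pt(n,*u,d[int(u[1]+.5),int(u[0]+.5)]).round(1))
for x,y in((594,426),(279,180),(536,190)): print(onz('top',x*.64,y*.64,20).round())
E
```

```text
[ 11 220 131]
top 514 [115.40661479 198.63618677] [551.3 348.7  76. ] [550.9 347.5  79.3]
[ 11 212 136]
top 520 [280.93461538 239.46923077] [451.2 -42.1  76. ] [451.2 -42.1  76. ]
[ 10 211 128]
side 153 [223.8627451  119.50326797] [551.8 351.4  76. ] [551.1 346.3  79.4]
[ 11 215 128]
side 323 [213.60681115 207.91640867] [451.4 -40.6  76. ] [451.4 -40.7  76.2]
[ 368. -290.   20.]
[775. 215.  20.]
[ 755. -213.   20.]
```

Green goes to the right circle at (558,-281) and orange to the left one at (577,262). The fingers, partly open, will cradle each jar, and I'll push on arcs that end along each nest's axis. Green goes first.

Call:
carry_out --pt "0.88 -0.51 0 0" --pt "0.88 -0.51 0 0" --pt "0.88 -0.51 0 0" --pt "0.88 -0.51 0 0" --pt "0.88 -0.51 0 0" --pt "0.88 -0.51 0 0" --pt "0.88 -0.51 0 0" --pt "0.88 -0.51 0 0" --pt "0.88 -0.51 0 0" --pt "0.88 -0.51 0 0" --pt "0.88 -0.51 0 0" --pt "0.88 -0.51 0 0" --gripper 0.7

```text
time: 1.1
position: [393.6, -268.4, 231.0]
tool_rot: [-3.141, 0.0, 0.383]
wrist_force: [0.3, 1.0, 0.4]
gripper_width: 0.7
gripper_force: 0.0
```

Call:
carry_out --pt "0.88 -0.51 0 0" --pt "0.88 -0.51 0 0" --pt "0.88 -0.51 0 0" --pt "0.88 -0.51 0 0" --pt "0.88 -0.51 0 0" --pt "0.88 -0.51 0 0" --pt "0.88 -0.51 0 0" --pt "0.88 -0.51 0 0" --pt "0.88 -0.51 0 0" --pt "0.88 -0.51 0 0" --pt "0.88 -0.51 0 0" --pt "0.88 -0.51 0 0"

```text
time: 2.1
position: [581.3, -27.9, 230.8]
tool_rot: [-3.141, 0.001, 0.383]
wrist_force: [-0.4, -0.1, -0.0]
gripper_width: 0.702
gripper_force: 0.0
```

Call:
carry_out --pt "0.88 -0.51 0 0" --pt "0.88 -0.51 0 0" --pt "0.88 -0.51 0 0" --pt "0.88 -0.51 0 0" --pt "0.88 -0.51 0 0" --pt "0.88 -0.51 0 0" --pt "0 0 0 -0.034" --pt "0 0 0 -0.034" --pt "0 0 0 -0.034" --pt "0 0 0 -0.034" --pt "0 0 0 -0.034" --pt "0 0 0 -0.034"

```text
time: 3.1
position: [674.5, 91.2, 230.5]
tool_rot: [-3.14, 0.001, 1.029]
wrist_force: [0.4, -0.1, 0.3]
gripper_width: 0.7
gripper_force: 0.0
```

Call:
carry_out --pt "0 0 0 0" --pt "0 0 0 0"

```text
time: 3.27
position: [674.5, 91.1, 230.8]
tool_rot: [-3.141, 0.0, 1.021]
wrist_force: [0.2, -0.6, -0.1]
gripper_width: 0.699
gripper_force: 0.0
```

Call:
carry_out --pt "0 0 0.96 0" --pt "0 0 0.96 0" --pt "0 0 0.96 0" --pt "0 0 0.96 0" --pt "0 0 0.96 0" --pt "0 0 0.96 0" --pt "0 0 0.96 0" --pt "0 0 0.96 0" --pt "0 0 0.94 0" --pt "-0.5 0 0 0" --pt "-0.4 0 0 0" --pt "0 0 0 0"

```text
time: 4.27
position: [661.9, 70.3, 15.4]
tool_rot: [-3.14, 0.002, 1.02]
wrist_force: [-0.2, 0.5, 0.6]
gripper_width: 0.698
gripper_force: 0.0
```

```bash
python3 - <<'E'
from h import *
p,_=viewer.capture('side'); q,_=viewer.capture('top')
cv2.imwrite('pics/a.png',np.hstack([cv2.resize(p[110:250,190:374],(394,300)),cv2.resize(q[100:240,150:334],(394,300))])[:,:,::-1])
print(sensors.read_state()['wrist_force'])
E
```

```text
[ 0.06381101  0.43550185 -0.5666141 ]
```

View pics/a.png

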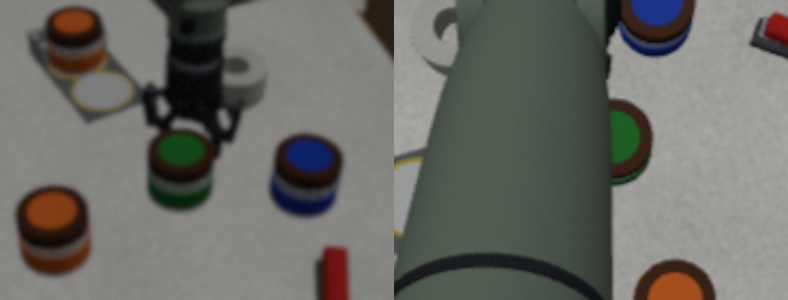

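The side view shows the fingers behind the green jar (crop 180,150), straddling it, with the body clear of the cap. Starting the arc push.

Call:
carry_out --pt "-0.15 0 0 0" --pt "-0.15 0 0 0" --pt "-0.3 -0.02 0 -0.004" --pt "-0.53 -0.044 0 -0.008" --pt "-0.53 -0.044 0 -0.008" --pt "-0.53 -0.044 0 -0.008" --pt "-0.53 -0.044 0 -0.008" --pt "-0.53 -0.044 0 -0.008" --pt "-0.53 -0.044 0 -0.008" --pt "-0.53 -0.044 0 -0.008" --pt "-0.53 -0.044 0 -0.008" --pt "-0.53 -0.044 0 -0.008"

```text
time: 5.37
position: [596.1, -44.3, 16.6]
tool_rot: [3.14, -0.002, 1.265]
wrist_force: [1.2, 2.3, 3.0]
gripper_width: 0.703
gripper_force: 0.0
```

```bash
cat >> h.py <<'E'
def where(k,ns=('top','side')):
    for n in ns:
        p,d=viewer.capture(n); 
        hsv=cv2.cvtColor(p,cv2.COLOR_RGB2HSV)
        lo,hi=((50,120,60),(75,255,255)) if k=='green' else ((7,180,90),(15,255,180))
        m=cv2.inRange(hsv,lo,hi); N,l,s,c=cv2.connectedComponentsWithStats(m)
        for i in range(1,N):
            if s[i,4]>60:
                z=pt(n,*c[i],d[int(c[i][1]+.5),int(c[i][0]+.5)]); 
                if abs(z[2]-76)<8: print(n,s[i,4],onz(n,*c[i],76).round(1),z.round(0))
    cv2.imwrite('pics/last.png',p[:,:,::-1])
    st=sensors.read_state(); print(st['position'],st['tool_rot'][2],st['wrist_force'].round(1))
E
python3 -c "from h import *; where('green')"
```

```text
top 479 [ 563.2 -370.1   76. ] [ 563. -369.   78.]
side 285 [581.  -91.1  76. ] [581. -91.  76.]
side 556 [ 563.8 -369.    76. ] [ 563. -370.   78.]
[595.23545428 -46.10008384  16.28604649] 1.2604827628577704 [-1.   0.4 -0.1]
```

Call:
carry_out --pt "-0.3 -0.03 0 -0.005" --pt "-0.5 -0.047 0 -0.008" --pt "-0.5 -0.047 0 -0.008" --pt "-0.5 -0.047 0 -0.008" --pt "-0.5 -0.047 0 -0.008" --pt "-0.5 -0.047 0 -0.008" --pt "-0.5 -0.047 0 -0.008" --pt "-0.5 -0.047 0 -0.008" --pt "-0.5 -0.047 0 -0.008" --pt "-0.5 -0.047 0 -0.008" --pt "-0.5 -0.047 0 -0.008" --pt "-0.5 -0.047 0 -0.008"

```text
time: 6.47
position: [557.4, -183.4, 16.0]
tool_rot: [3.141, -0.002, 1.556]
wrist_force: [-0.1, 3.8, 2.0]
gripper_width: 0.7
gripper_force: 0.0
```

```bash
python3 -c "from h import *; where('green')"
```

```text
side 417 [ 556.3 -233.1   76. ] [ 556. -233.   76.]
side 581 [ 563.8 -369.    76. ] [ 563. -370.   78.]
[ 557.53050171 -185.49394337   15.99681025] 1.552519910200504 [ 0.9 -0.7 -0.3]
```

Call:
carry_out --pt "-0.2 -0.04 0 -0.006" --pt "-0.3 -0.04 0 -0.007" --pt "-0.3 -0.04 0 -0.007" --pt "-0.3 -0.03 0 -0.005" --pt "-0.2 0 0 0" --pt "-0.2 0 0 0" --pt "-0.1 0 0 0" --pt "-0.1 0 0 0" --pt "-0.1 0 0 0" --pt "0 0 0 0" --pt "0 0 0 0"

```text
time: 7.48
position: [555.3, -229.6, 15.7]
tool_rot: [3.141, 0.0, 1.633]
wrist_force: [0.3, 1.9, 0.9]
gripper_width: 0.699
gripper_force: 0.0
```

```bash
python3 -c "from h import *; where('green')"
```

```text
side 466 [ 558.6 -276.5   76. ] [ 559. -276.   75.]
side 585 [ 563.9 -368.9   76. ] [ 563. -370.   79.]
[ 555.3126914  -229.51569257   15.77191874] 1.6330769845087993 [0.4 0.9 0. ]
```

Call:
carry_out --pt "-0.05 0 0 0" --pt "-0.05 0 0 0" --pt "-0.04 0 0 0" --pt "0 0 0 0"

```text
time: 7.92
position: [555.3, -232.5, 15.7]
tool_rot: [-3.141, -0.001, 1.633]
wrist_force: [-0.0, 4.3, 1.4]
gripper_width: 0.7
gripper_force: 0.0
```

```bash
python3 -c "from h import *; where('green')"
```

```text
side 471 [ 558.4 -279.4   76. ] [ 558. -280.   76.]
side 583 [ 564.  -369.2   76. ] [ 564. -369.   75.]
[ 555.2962336  -232.53599542   15.69222679] 1.633332637999179 [0.9 4.5 1.8]
```

Green touches its twin at 90 mm. Backing off, lifting and going to the orange jar.

Call:
carry_out --pt "0.2 0 0 0" --pt "0.4 0 0 0" --pt "0.6 0 0 0" --pt "0.8 0 0 0" --pt "0.8 0 0 0" --pt "0 0 -0.84 0" --pt "0 0 -0.84 0" --pt "0 0 -0.84 0" --pt "0 0 -0.84 0" --pt "0 0 -0.84 0"

```text
time: 8.85
position: [550.7, -161.8, 121.7]
tool_rot: [-3.141, 0.0, 1.634]
wrist_force: [0.3, 0.1, -0.5]
gripper_width: 0.702
gripper_force: 0.0
```

Call:
carry_out --pt "0.47 -0.82 0 0" --pt "0.47 -0.82 0 0" --pt "0.47 -0.82 0 0" --pt "0.47 -0.82 0 0" --pt "0.47 -0.82 0 0" --pt "0.47 -0.82 0 0" --pt "0.47 -0.82 0 0" --pt "0.47 -0.82 0 0"

```text
time: 9.52
position: [380.0, -78.2, 120.7]
tool_rot: [-3.142, 0.001, 1.634]
wrist_force: [0.3, -0.4, 0.2]
gripper_width: 0.699
gripper_force: 0.0
```

Call:
carry_out --pt "0 0 0 0.036" --pt "0 0 0 0.036" --pt "0 0 0 0.036" --pt "0 0 0 0.036" --pt "0 0 0 0.036" --pt "0 0 0 0.037" --pt "0 0 0 0.037" --pt "0 0 0 0.037" --pt "0 0 0 0.037" --pt "0 0 0 0.037" --pt "0 0 0 0"

```text
time: 10.43
position: [381.2, -78.7, 120.8]
tool_rot: [3.141, 0.0, 0.485]
wrist_force: [-0.8, -0.0, -0.0]
gripper_width: 0.701
gripper_force: 0.0
```

```bash
python3 -c "from h import *; where('green');where('orange')"
```

```text
top 469 [ 563.1 -370.5   76. ] [ 563. -370.   76.]
top 470 [ 558.  -280.5   76. ] [ 558. -280.   77.]
side 455 [ 558.6 -279.3   76. ] [ 558. -280.   78.]
side 569 [ 563.9 -369.4   76. ] [ 564. -370.   77.]
[381.27787028 -78.86973619 120.79839123] 0.4901007756233897 [ 0.2 -0.4  0.2]
top 514 [551.3 348.7  76. ] [551. 348.  78.]
top 529 [451. -42.  76.] [451. -42.  78.]
side 153 [551.8 351.   76. ] [551. 347.  79.]
side 318 [451.6 -40.7  76. ] [452. -40.  75.]
[381.40072576 -79.10284825 120.79676712] 0.4889412596796372 [ 0.4 -0.2  0.1]
```

Call:
carry_out --pt "0 0 0.84 0" --pt "0 0 0.84 0" --pt "0 0 0.84 0" --pt "0 0 0.84 0" --pt "0 0 0.84 0" --pt "0.4 0 0 0" --pt "0.4 0 0 0" --pt "0.3 0 0 0" --pt "0.15 0 0 0"

```text
time: 11.38
position: [411.6, -64.6, 17.0]
tool_rot: [3.14, -0.002, 0.488]
wrist_force: [-3.0, 0.2, 0.3]
gripper_width: 0.702
gripper_force: 0.0
```

Call:
carry_out --pt "0.3 0.04 0 -0.008" --pt "0.5 0.092 0 -0.0154" --pt "0.5 0.092 0 -0.0154" --pt "0.5 0.092 0 -0.0154" --pt "0.5 0.092 0 -0.0154" --pt "0.5 0.092 0 -0.0154" --pt "0.5 0.092 0 -0.0154" --pt "0.5 0.092 0 -0.0154" --pt "0.5 0.092 0 -0.0154" --pt "0.5 0.092 0 -0.0154"

```text
time: 12.22
position: [516.0, -5.5, 16.8]
tool_rot: [3.139, 0.0, 0.95]
wrist_force: [-0.7, -1.8, 0.9]
gripper_width: 0.698
gripper_force: 0.0
```

```bash
python3 -c "from h import *; where('orange')"
```

```text
top 518 [551.1 348.8  76. ] [551. 348.  78.]
[517.30246178  -4.59861967  16.88403564] 0.9497644689937585 [-0.  -0.8 -0.5]
```

Call:
carry_out --pt "0.3 0.055 0 -0.0095" --pt "0.5 0.096 0 -0.016" --pt "0.5 0.096 0 -0.016" --pt "0.5 0.096 0 -0.016" --pt "0.5 0.096 0 -0.016" --pt "0.5 0.096 0 -0.016" --pt "0.5 0.096 0 -0.016" --pt "0.5 0.096 0 -0.016" --pt "0.5 0.096 0 -0.016" --pt "0.5 0.096 0 -0.016" --pt "0.5 0.096 0 -0.016"

```text
time: 13.23
position: [587.2, 106.4, 16.3]
tool_rot: [3.141, 0.001, 1.482]
wrist_force: [0.3, -1.6, 1.3]
gripper_width: 0.695
gripper_force: 0.0
```

```bash
python3 -c "
from h import *; where('orange')
p,_=viewer.capture('top');q=cv2.imread('pics/last.png')
cv2.imwrite('pics/b.png',np.hstack([cv2.resize(p[100:260,70:284,::-1],(400,300)),cv2.resize(q[80:230,150:350],(400,300))]))"
```

```text
top 524 [551.1 348.9  76. ] [551. 348.  79.]
side 146 [551.5 351.   76. ] [551. 348.  78.]
[587.37046821 108.03823412  16.18500531] 1.481635249496874 [ 0.2 -0.9 -0.7]
```

View pics/b.png

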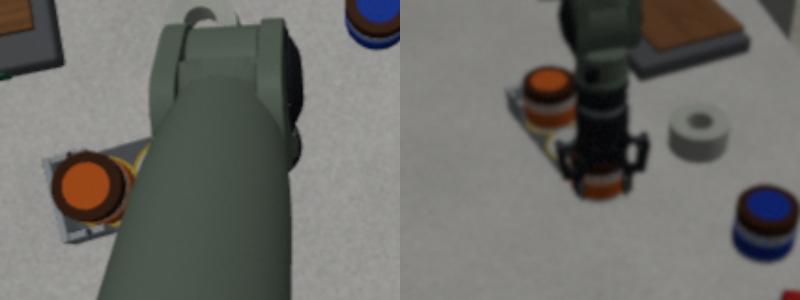

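The side crop shows the orange jar (600,180) seated between the fingers. Pushing on.

Call:
carry_out --pt "0.3 0.06 0 -0.01" --pt "0.48 0.09 0 -0.0155" --pt "0.48 0.09 0 -0.0155" --pt "0.48 0.09 0 -0.0155" --pt "0.48 0.09 0 -0.0155" --pt "0.48 0.09 0 -0.0155" --pt "0.4 0.08 0 -0.013" --pt "0.2 0.04 0 -0.007" --pt "0.2 0.04 0 -0.007" --pt "0.1 0 0 0" --pt "0 0 0 0"

```text
time: 14.3
position: [597.1, 197.3, 16.0]
tool_rot: [3.141, -0.0, 1.839]
wrist_force: [1.0, -1.3, 1.8]
gripper_width: 0.699
gripper_force: 0.0
```

```bash
python3 -c "
from h import *; where('orange')
p,_=viewer.capture('top');q=cv2.imread('pics/last.png')
cv2.imwrite('pics/c.png',np.hstack([cv2.resize(p[140:260,70:230,::-1],(400,300)),cv2.resize(q[80:200,170:330],(400,300))]))"
```

```text
side 146 [551.5 351.   76. ] [551. 350.  76.]
[597.00305676 197.06688923  15.85073606] 1.838753634245688 [ 1.3 -0.2  1.8]
```

View pics/c.png

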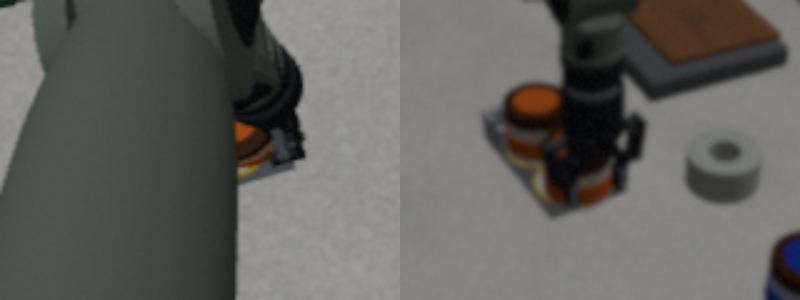

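Call:
carry_out --pt "0.1 0 0 0" --pt "0.15 0.01 0 -0.003" --pt "0.15 0.01 0 -0.003" --pt "0.15 0.01 0 -0.003" --pt "0.1 0 0 0" --pt "0.05 0 0 0" --pt "0 0 0 0"

```text
time: 15.03
position: [592.4, 214.6, 15.7]
tool_rot: [-3.141, -0.0, 1.868]
wrist_force: [1.3, -2.9, 0.9]
gripper_width: 0.699
gripper_force: 0.0
```

Call:
carry_out --pt "0.04 0 0 0" --pt "0.04 0 0 0" --pt "0 0 0 0"

```text
time: 15.28
position: [592.1, 216.1, 15.7]
tool_rot: [-3.141, -0.0, 1.868]
wrist_force: [1.2, -2.6, 1.6]
gripper_width: 0.699
gripper_force: 0.0
```

```bash
python3 -c "
from h import *; where('orange')"
```

```text
top 100 [560.  254.6  76. ] [560. 254.  78.]
side 140 [550.4 351.2  76. ] [550. 347.  79.]
[592.07343205 216.06155309  15.6791474 ] 1.8675132765099853 [ 0.4 -2.1  1.4]
```

Call:
carry_out --pt "-0.2 0 0 0" --pt "-0.4 0 0 0" --pt "-0.8 0 0 0" --pt "-1 0 0 0" --pt "-1 0 0 0" --pt "0 0 -0.9 0" --pt "0 0 -0.9 0" --pt "0 0 -0.9 0" --pt "0 0 -0.9 0" --pt "-0.5 -0.5 -0.6 0"

```text
time: 16.22
position: [610.8, 120.3, 122.9]
tool_rot: [3.138, -0.001, 1.87]
wrist_force: [0.0, 0.4, 0.7]
gripper_width: 0.702
gripper_force: 0.0
```

Call:
carry_out --pt "-0.8 -0.6 0 0" --pt "-0.8 -0.6 0 0" --pt "-0.8 -0.6 0 0" --pt "-0.8 -0.6 0 0" --pt "-0.8 -0.6 0 0" --pt "-0.8 -0.6 0 0" --pt "-0.8 -0.6 0 0" --pt "-0.8 -0.6 0 0"

```text
time: 16.88
position: [540.0, -70.4, 120.6]
tool_rot: [-3.142, -0.001, 1.867]
wrist_force: [0.3, -0.3, 1.1]
gripper_width: 0.7
gripper_force: 0.0
```

```bash
python3 -c "
from h import *; where('orange')"
```

```text
top 519 [577.3 261.5  76. ] [577. 260.  80.]
top 524 [551.1 348.9  76. ] [551. 349.  76.]
side 135 [549.2 351.6  76. ] [549. 351.  77.]
[539.48599776 -72.12812853 120.58737224] 1.8627618781944841 [-0.3  0.6  0.1]
```

```bash
python3 -c "
from h import *; where('green')
p,_=viewer.capture('top');cv2.imwrite('pics/d.png',p[:,:,::-1])"
```

```text
top 480 [ 563.4 -370.4   76. ] [ 564. -371.   75.]
top 277 [ 555.1 -290.6   76. ] [ 555. -290.   77.]
side 438 [ 558.5 -279.2   76. ] [ 558. -281.   78.]
side 550 [ 563.7 -369.2   76. ] [ 564. -369.   76.]
[540.5414439  -69.63421741 120.68148045] 1.8656962527405316 [0.1 0.7 0.2]
```

View pics/d.png

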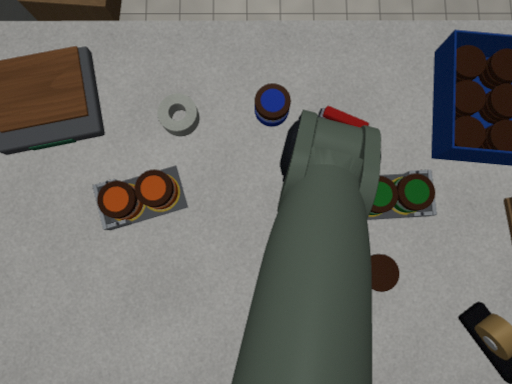

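Both pairs are together: orange at (118,199)/(154,188) and green at (380,194)/(416,191). The blue jar, roll, stapler and cap haven't moved. Handing in.

```bash
python3 -c "
from workcell import hand_in; print(hand_in())"
```

```text
the job is handed in; nothing more can be done
None
```

I handed in the job with both loose jars upright on the circles in front of their same-colour twins, about 90 mm (green) and 91 mm (orange) apart centre to centre; no verdict came back.

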